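# Clear the doorway and latch the instrument door

### The arm

A 6-joint arm with a two-finger parallel gripper is mounted at the origin on the work surface. World frame = base frame: x ahead of the robot, y to its left, z up, the work surface at z = 0. Lengths are in mm, angles in rad, forces in N, time in s.
With the tool pointing down it reaches from about 250 to 725 mm from the base axis. Payload 4 kg.
Tool frame: the origin (TCP) lies midway between the tips of the shut fingers; the grasp point (between the pads) lies behind it (manip.pinch_z is the z of the grasp point in the tool frame, in mm); z points along the fingers, y is the line along which they close (so a half turn about z gives the same grasp; the last joint's range is limited). The gripper opens to 85 mm and grips with 20 to 120 N. Pads are 22 mm wide; open, the fingers measure 114 mm over their backs; the gripper's body (76 mm by 85 mm) begins 54 mm behind the grasp point. The pads swing forward as they close: fully open they stand 13 mm farther back than shut.
Start: joints at [1.332, 0.241, 0.005, 1.335, 0, 1.571], TCP at [118.266, 485.811, 200.906] pointing down, gripper open.
Joint ranges: [-2.72, 2.72], [-1.05, 1.87], [-1.09, 1.28], [-1.99, 2.15], [-1.42, 1.44], [-3.14, 3.14]. Speed limits (rad/s): [2.79, 2.79, 3.14, 3.14, 3.14, 3.14].

### API

Orientations are given as a unit quaternion [w, x, y, z].
In Python, from station import manip gives the robot as it stands.
- The arm moves only by the tool servo_tool, never from a script. Its argument "targets" is a list of rows, each a list of 3 entries, a list of its own where there are three numbers: the shift along the tool's x, y, z in cm, then the turn about the tool's z in rad, then the closure, from 0 (fully open) to 1 (shut). A call has 1 to 20 rows; each row is the pose to reach, as a shift and turn from the pose commanded when the call began, along the tool's axes at that moment; what a row does not reach only later rows make up. A row lasts 1/12 s, in which the tool goes at most 41.7 mm and 7.16 degrees, less where a joint would pass 70% of its speed; a pose out of reach is approached as far as the arm can. A call with a gripper value outside its range is refused whole. The fingers move at their own pace and stop on an object; "squeeze" is the grip in N (left out, the last holds). Time passes only in rows, so rows that repeat a pose let the fingers close. It gives the time, the measured TCP pose, the force, the opening and the grip force at its end, in the units of the state.
- manip.get_obs(): the state, without advancing time (a new reading comes with each control period).
- manip.get_image(name): name is "side" or "top"; returns a dict with "img" (480x640x3 uint8, red, green, blue), "depth" (480x640 float32, mm along the optical axis (not along the pixel's ray), 0 where there is no reading), "K" (3x3 intrinsics, pixels), "position" and "attitude" of the camera in the world. Camera axes: x right, y up, looking along -z (the intrinsics and any distortion apply to the point x, -y, -z); pixel columns grow to the right and rows downward; lengths in mm; the calibration is good to about 2 mm. A picture is of the moment at which its call begins.
- manip.hand_in(): hands the job in; it is judged then, once.
The state is a dict: "clock": time; "joint_positions": joint angles; "dq": joint speeds; "effort": joint torques, N m; "tool_pos": TCP position; "tcp_rot": TCP orientation; "wrist_force": force on the tool from outside, world axes, zero at the start; "ft_torque": the same for the moment, N m; "grip_width": finger opening in mm; "grasp_force": force on a finger pad.
Only numpy, scipy, OpenCV 4.12 (cv2) and the standard library are available. Lean on these libraries where they do the work, as an engineer would, in place of code of your own. Each camera call takes 0.05 s, during which the arm holds its last target. There are 200 camera calls.

### The job

A screwdriver was left on the bench in the way of the open door of the cream instrument case. Put it in the aluminium tray, then ease the door shut until its sprung latch has snapped in and the door stays shut on its own. Do not slam the door or press on it with more than 22 N, and leave the other things on the bench where they are.

Things in the scene. Friction and masses are not known exactly. Their poses are not given: they have to be found in the camera images.
- case: cream sheet-metal instrument case, fixed to the bench, 240 mm deep, 344 mm wide, top 165 mm above the bench. Origin: on the bench under the middle of the front face. x points into the case from the front, y to its left (seen from the robot), z up. The doorway is in the front face
- door (a joint): angle in rad of the upright door in the front of the case: 0 is parallel to the case's front, its outer face 18 mm before it; it grows as it swings out towards the robot (starts 1.25 to 1.5). Vertical hinge at the case's left (+y). Panel 242 mm wide, 12 mm thick, from 22 to 155 mm above the bench, 0.6 kg, stays where left. A spring pushes it out over its last 15 to 33 mm: unlatched, it springs open to 0.06 rad or more
- door_hinge (a point): point on the hinge axis, in the plane of the door's outer face, 88 mm above the bench
- door_push (a point): middle of a thin grey pad on the door's outer face, where to push: 215 mm from the hinge, 30 mm from the free edge, 138 mm above the bench (17 mm below its top edge). Its x axis points from the outer face into the door, its y axis along the door towards the hinge, z up. The push here rises to about 9 to 13 N as the bevel rides up the strike, then falls to about half; about 7 mm on, the bolt snaps in
- bolt_tip (a point): tip of the sprung steel bolt that stands 11 mm out of the door's free edge, 85 mm above the bench, bevelled on the side that meets the jamb. The strike on the jamb is adjustable and not measured: the door latches anywhere from -0.037 to 0.037 rad (9 mm in or out at its edge). About 2 mm beyond the snap it meets a hard stop, where the force rises steeply
- driver_handle (a point): middle of the handle (half-way up) of a screwdriver lying on the bench in front of the doorway; black handle 80 mm long, 26 mm thick, its axis along x, blade towards +x; whole tool 160 mm long, its middle 40 mm further along +x; 0.07 kg
- tray: open aluminium tool tray, fixed, outside 220 mm (its x) by 150 mm (its y), 30 mm tall, walls and floor 4 mm; origin under its centre on the bench
- spanner: open-ended spanner, 140 mm long, 8 mm thick, lying flat; not to be moved; origin under its middle on the bench
- flask: capped amber bottle, 60 mm across, 130 mm tall; not to be moved; origin under its middle on the bench
- meter: hand-held test meter lying flat, 160 x 80 x 36 mm; not to be moved; origin under its middle on the bench
- carton: white carton with a blue band, 110 x 200 x 80 mm; not to be moved; origin under its middle on the bench
- pump_head: turned steel pump head, 60 mm across, 55 mm tall; not to be moved; origin under its middle on the bench
- pen_cup: grey plastic cup, 70 mm across, 90 mm tall; not to be moved; origin under its middle on the bench
- bushing: brass bushing, 24 mm across, 22 mm tall; not to be moved; origin under its middle on the bench
Mind the look-alikes: they are no part of the job. Several things look just like the part that bears driver_handle: the one meant starts farthest from the robot's base.

How it is judged (in metres and radians):
On the way, in this order (a step that is already met when the one before it is completed fails the run):
1. the screwdriver lies in the tray, let go, while the door is still open (x of driver_handle in the frame of tray between -0.095 and 0.095 m and y of driver_handle in the frame of tray between -0.065 and 0.065 m and z of driver_handle in the frame of tray below 0.045 m and contact force between the fingers and driver below 0.05 N and value of joint door above 0.3 rad), for 0.2 s.
2. the door is shut past its latch (value of joint door below 0.047 rad), for 0.2 s.
At the end, for the whole second after the job is handed in: the screwdriver lies at rest in the tray (middle of its handle inside the walls, less than 45 mm above the bench), and the door, let go, stays shut by its latch (door angle under 0.047 rad) and still (x of driver_handle in the frame of tray between -0.095 and 0.095 m and y of driver_handle in the frame of tray between -0.065 and 0.065 m and z of driver_handle in the frame of tray below 0.045 m and contact force between the fingers and driver below 0.05 N and linear speed of driver below 0.02 m/s and value of joint door below 0.047 rad and velocity of joint door between -0.05 and 0.05 rad/s); the robot touches nothing.
It fails at once if the robot presses on the door with more than 22 N (contact force between any of the arm, the fingers and door above 22 N).
It fails at once if the door is slammed (closes faster than 1.2 rad/s, 0.3 m/s at its edge) (velocity of joint door below -1.2 rad/s).
It fails at once if another thing on the bench is moved more than 40 mm (distance of any of spanner, flask, meter, carton, pump_head, pen_cup, bushing from where it was at the start of the episode above 0.04 m).
It also fails if it takes over 69 s, if anything falls off the work surface, if the arm or the gripper's body presses on something with over 40 N, if the wrist force passes 120 N, or if a joint passes its speed limit or range.

## Working session

There is one attempt and no reset: what is moved stays moved. The work goes in short steps, Python scripts to look and compute and a tool call to move; the robot and the scene stay as the last step left them, time stands still between calls to the robot, and variables do not carry over. Pictures are saved under pics/ and viewed, at most 10 in all, crops included, and the job is handed in when it is done.

Besides the shell and the picture viewer there is one more tool, called after ">>>" in YAML: its name, and indented under it one key for each argument. servo_tool: Moves the arm, as the interface text tells. Its arguments: {"type":"object","properties":{"targets":{"type":"array","items":{"type":"array"}},"squeeze":{"type":"number"}},"required":["targets"]}

```bash
mkdir -p pics; cat > h.py <<'E'
import numpy as np, cv2
from scipy.spatial.transform import Rotation as R
from station import manip
def rot(q): return R.from_quat(np.r_[q[1:],q[0]]).as_matrix()
def cam(n,f=None):
    c=manip.get_image(n)
    if f: cv2.imwrite('pics/'+f,c['img'][:,:,::-1]); np.savez(''+f[:-4]+'.npz',**{k:v for k,v in c.items() if v is not None})
    return c
def cloud(c):
    K=np.array(c['K']);d=np.array(c['depth']);v,u=np.mgrid[:480,:640]
    a=np.array(c['attitude']); M=rot(a) if a.size==4 else a
    p=np.stack([(u-K[0,2])/K[0,0]*d,-(v-K[1,2])/K[1,1]*d,-d],-1)
    w=p@M.T+np.array(c['position']); w[d<=0]=np.nan
    return w
E
python3 - <<'E'
from h import *
for n in('top','side'):
    c=cam(n,n+'0.png'); print(n,{k:(v if k not in('img','depth') else v.shape) for k,v in c.items()})
print(manip.get_obs(),manip.pinch_z)
E
```

```text
top {'img': (480, 640, 3), 'depth': (480, 640), 'K': array([[484.25540728,   0.        , 330.03229648],
       [  0.        , 484.25540728, 236.28409967],
       [  0.        ,   0.        ,   1.        ]]), 'position': array([ 201.44358008,   32.0842093 , 1266.06205208]), 'attitude': array([ 0.7051545 ,  0.06050965, -0.06802874, -0.70318404])}
side {'img': (480, 640, 3), 'depth': (480, 640), 'K': array([[585.12568479,   0.        , 319.292616  ],
       [  0.        , 585.12568479, 234.56000256],
       [  0.        ,   0.        ,   1.        ]]), 'position': array([ 896.49072645, 1307.84097538, 1030.03833966]), 'attitude': array([0.15810186, 0.07590206, 0.46794638, 0.86618062])}
{'clock': 0.1, 'joint_positions': array([1.33198805e+00, 2.41365071e-01, 3.91590107e-03, 1.33522757e+00,
       1.17061183e-06, 1.57079678e+00]), 'dq': array([-7.47847566e-05, -2.42507137e-03,  6.91431113e-04, -1.73748495e-03,
       -1.22978996e-03, -2.76025893e-04]), 'effort': array([ 5.88897456e-05, -3.73138833e+01,  2.53010023e+01,  1.08678045e-02,
       -7.25249424e-05, -6.66893740e-07]), 'tool_pos': array([118.12860344, 485.22110098, 200.11008148]), 'tcp_rot': array([-1.12578639e-04,  1.19120781e-01,  9.92879326e-01, -9.33440200e-04]), 'wrist_force': array([-1.1648681 , -0.32522328, -0.5457775 ]), 'ft_torque': array([-0.01457527,  0.00545484,  0.01807475]), 'grasp_force': 0.0, 'grip_width': 85.22821674375378} -18.700000000000003
```

View pics/top0.png

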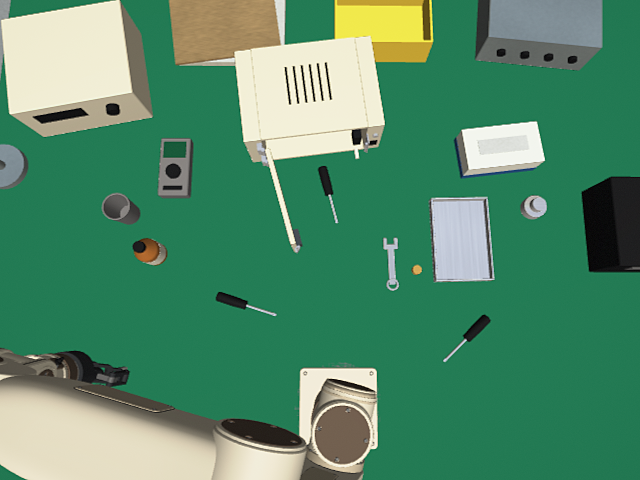

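View pics/side0.png

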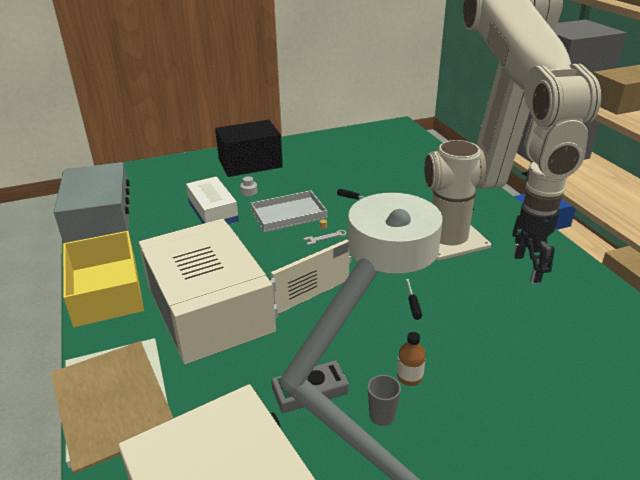

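The top view shows x going up and y going left. The door runs from its hinge near (265,150) to its free edge near (296,248). The screwdriver in front of the doorway has its handle at about (325,180) and its blade tip at (337,222). The tray is centred near (462,240). In the side view the lamp hides part of the area in front of the door.

```bash
python3 - <<'E'
from h import *
c=dict(np.load('top0.npz')); w=cloud(c); im=c['img'].astype(int)
np.set_printoptions(precision=1,suppress=True)
print('bench z',w[300,400])
def seg(m,box,name):
    x0,y0,x1,y1=box; mm=np.zeros(m.shape,bool); mm[y0:y1,x0:x1]=m[y0:y1,x0:x1]
    p=w[mm]; p=p[~np.isnan(p[:,0])]; print(name,len(p),'mean',p.mean(0),'zpct',np.percentile(p[:,2],[5,50,95]));
    r=cv2.minAreaRect(p[:,:2].astype(np.float32)); print('   rect',r); return p
dark=im.max(2)<70
for b,n in(((312,160,345,215),'drvA'),((210,285,255,318),'drvB'),((465,310,495,345),'drvC')): seg(dark,b,n)
p=w[160:227,312:345].reshape(-1,3)
seg((abs(im-im[300,400]).sum(2)>60),(312,160,345,227),'A whole')
seg((abs(im-im[300,400]).sum(2)>60)&(w[:,:,2]>20),(425,190,500,288),'tray rim')
p=seg((w[:,:,2]>145)&(w[:,:,2]<162),(262,145,305,256),'door top')
q=p[np.argsort(p[:,0])]; print(q[:4],q[-4:])
seg((w[:,:,2]>160),(230,30,390,165),'case top')
for n,(u,v) in dict(flask=(147,247),bush=(417,269),pump=(535,205),carton=(505,145),spanner=(391,262),spt=(391,238),spb=(392,288),hing=(268,152)).items(): print(n,w[v,u])
# pad region
for u,v in((296,232),(297,240),(300,236),(294,248),(298,245),(263,150),(275,170)): print((u,v),im[v,u],w[v,u])
E
```

```text
bench z [ 266.7 -163.2    1.7]
drvA 257 mean [583.   32.3  21.6] zpct [13.6 22.4 27.6]
   rect ((587.0895385742188, 32.58079147338867), (86.41219329833984, 23.333192825317383), 14.587754249572754)
drvB 301 mean [264.6 271.   21.8] zpct [16.  22.4 26.9]
   rect ((264.9039306640625, 273.0980224609375), (84.70193481445312, 24.681171417236328), 71.97183227539062)
drvC 307 mean [ 197.5 -353.5   21.1] zpct [ 9.6 22.5 28. ]
   rect ((196.1304473876953, -353.9446105957031), (23.154254913330078, 78.25079345703125), 43.0458984375)
A whole 366 mean [563.   26.8  18.4] zpct [-1.2 20.8 26.9]
   rect ((548.8218383789062, 22.13990020751953), (165.83106994628906, 23.862016677856445), 15.0125732421875)
tray rim 620 mean [ 428.6 -328.1   27.8] zpct [21.  28.3 32.9]
   rect ((425.67181396484375, -324.8006286621094), (221.37669372558594, 152.67433166503906), 1.3160202503204346)
door top 521 mean [501.6 138.6 154.2] zpct [150.5 154.2 157.7]
   rect ((510.8219909667969, 141.6958770751953), (253.75711059570312, 19.245342254638672), 17.697805404663086)
[[387.9 111.3 152.3]
 [388.2 109.1 150. ]
 [388.7 107.  147.2]
 [389.6 111.1 155.7]] [[624.4 183.3 147.9]
 [624.6 181.  147.3]
 [627.8 186.1 145.7]
 [629.9 186.  147. ]]
case top 12641 mean [772.8  74.2 164.9] zpct [161.5 164.8 168.3]
   rect ((776.1144409179688, 73.69961547851562), (244.73239135742188, 344.1294250488281), 7.638188362121582)
flask [387.2 462.5 104.8]
bush [ 344.8 -205.1   26.7]
pump [ 508.4 -510.1   56.1]
carton [ 659.7 -431.    85.9]
spanner [ 365.1 -141.     8.2]
spt [ 430.6 -143.5   -0.4]
spb [ 297.8 -143.1    1.1]
hing [612.2 170.3 153.5]
(296, 232) [73 77 84] [426.7 103.3  99. ]
(297, 240) [71 78 83] [406.3 100.4 101.8]
(300, 236) [ 43 112  83] [416.7  93.4  99.3]
(294, 248) [189 179 164] [388.3 108.2  90.4]
(298, 245) [136 142 152] [394.1  97.9 100.5]
(263, 150) [191 197 212] [620.  183.4 146. ]
(275, 170) [219 210 184] [565.9 152.  157.1]
```

```bash
python3 - <<'E'
import cv2
a=cv2.imread('pics/top0.png')[130:290,230:510]; cv2.imwrite('pics/crop1.png',cv2.resize(a,None,fx=2.8,fy=2.8,interpolation=cv2.INTER_CUBIC))
E
```

```text
(no output)
```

View pics/crop1.png

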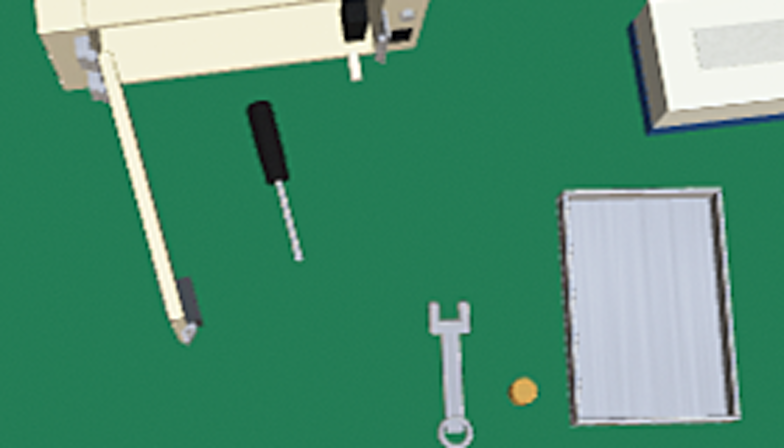

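The door's outer face, with the pad, is on its left (+y) side. The measurements agree: door angle about 1.39 rad, hinge near (622,184), driver handle at (587,33) with 15° yaw, tray centre at (426,-325).

```bash
cat >> h.py <<'E'
def to(*pts):
    """world mm targets -> tool-frame shift in cm from the measured pose"""
    o=manip.get_obs(); M=rot(o['tcp_rot'])
    print('t',round(o['clock'],2),'tcp',o['tool_pos'].round(1),'F',o['wrist_force'].round(1),'yaw of tool y',np.degrees(np.arctan2(M[1,1],M[0,1])).round(1),'w',round(o['grip_width'],1),'g',round(o['grasp_force'],1))
    for p in pts: print(p,'->',(M.T@(np.array(p)-o['tool_pos'])/10).round(2))
E
python3 -c "
from h import *
to((576,29.5,200),(576,29.5,60))"
```

```text
t 0.1 tcp [118.1 485.2 200.1] F [-1.2 -0.3 -0.5] yaw of tool y 76.3 w 85.2 g 0.0
(576, 29.5, 200) -> [-55.27 -33.45   0.07]
(576, 29.5, 60) -> [-55.27 -33.42  14.07]
```

>>> servo_tool:
  targets:
    - [[-55.3,-33.4,0],-0.5,0]
    - [[-55.3,-33.4,0],-0.5,0]
    - [[-55.3,-33.4,0],-0.5,0]
    - [[-55.3,-33.4,0],-0.5,0]
    - [[-55.3,-33.4,0],-0.5,0]
    - [[-55.3,-33.4,0],-0.5,0]
    - [[-55.3,-33.4,0],-0.5,0]
    - [[-55.3,-33.4,0],-0.5,0]
    - [[-55.3,-33.4,0],-0.5,0]
    - [[-55.3,-33.4,0],-0.5,0]
    - [[-55.3,-33.4,0],-0.5,0]
    - [[-55.3,-33.4,0],-0.5,0]
    - [[-55.3,-33.4,0],-0.5,0]
    - [[-55.3,-33.4,0],-0.5,0]
    - [[-55.3,-33.4,0],-0.5,0]
    - [[-55.3,-33.4,0],-0.5,0]
    - [[-55.3,-33.4,0],-0.5,0]
    - [[-55.3,-33.4,0],-0.5,0]
    - [[-55.3,-33.4,0],-0.5,0]
    - [[-55.3,-33.4,0],-0.5,0]
  squeeze: 40

```text
clock: 1.77
tool_pos: [575.6, 31.3, 200.7]
tcp_rot: [-0.001, -0.131, 0.991, 0.0]
wrist_force: [0.3, 0.9, 0.7]
grip_width: 85.1
grasp_force: 0.0
```

```bash
python3 -c "
from h import *
to((576,29.5,60),(576,29.5,2))"
```

```text
t 1.77 tcp [575.6  31.3 200.7] F [0.3 0.9 0.7] yaw of tool y 105.0 w 85.1 g 0.0
(576, 29.5, 60) -> [-0.   -0.19 14.07]
(576, 29.5, 2) -> [-1.000e-02 -1.900e-01  1.987e+01]
```

>>> servo_tool:
  targets:
    - [[0,-0.2,3.5],0,0]
    - [[0,-0.2,7],0,0]
    - [[0,-0.2,10.5],0,0]
    - [[0,-0.2,14],0,0]
    - [[0,-0.2,16],0,0]
    - [[0,-0.2,18],0,0]
    - [[0,-0.2,19],0,0]
    - [[0,-0.2,19.8],0,0]
    - [[0,-0.2,19.8],0,0]
    - [[0,-0.2,19.8],0,0]

```text
clock: 2.6
tool_pos: [577.5, 29.1, 3.8]
tcp_rot: [0.001, -0.131, 0.991, -0.0]
wrist_force: [-0.2, -0.4, 0.6]
grip_width: 85.3
grasp_force: 0.0
```

>>> servo_tool:
  targets:
    - [[0,0,0],0,1]
    - [[0,0,0],0,1]
    - [[0,0,0],0,1]
    - [[0,0,0],0,1]
    - [[0,0,0],0,1]
    - [[0,0,0],0,1]
    - [[0,0,0],0,1]
    - [[0,0,0],0,1]
    - [[0,0,0],0,1]
    - [[0,0,0],0,1]
    - [[0,0,0],0,1]
    - [[0,0,0],0,1]

```text
clock: 3.6
tool_pos: [577.1, 28.6, 2.9]
tcp_rot: [-0.0, -0.13, 0.991, -0.0]
wrist_force: [-0.3, -0.5, -0.0]
grip_width: 0.1
grasp_force: 0.0
```

The fingers closed on nothing, so I'll look before doing anything else.

```bash
python3 - <<'E'
from h import *
a=cam('top','top1.png'); b=cam('side','side1.png')
A=cv2.resize(a['img'][130:290,230:430],None,fx=2,fy=2);B=cv2.resize(b['img'][180:340,230:430],None,fx=2,fy=2)
cv2.imwrite('pics/crop2.png',np.hstack([A,B])[:,:,::-1]); to()
E
```

```text
t 3.7 tcp [577.1  28.5   2.9] F [0.3 0.2 0.4] yaw of tool y 105.0 w 0.2 g 0.0
```

View pics/crop2.png

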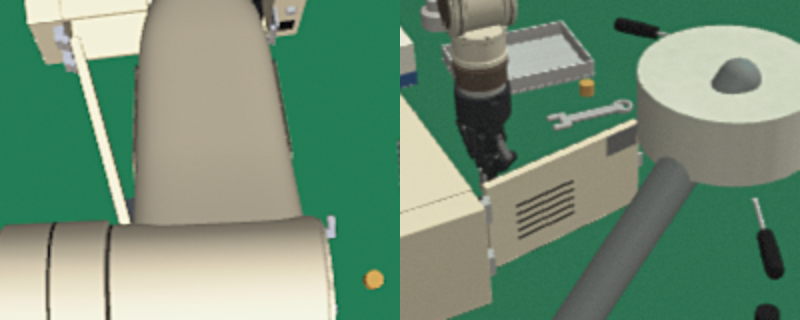

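The arm hides the spot in both views. I'll open the fingers, lift and move aside.

>>> servo_tool:
  targets:
    - [[0,0,0],0,0]
    - [[0,0,0],0,0]
    - [[0,0,0],0,0]
    - [[0,0,0],0,0]
    - [[0,0,0],0,0]
    - [[0,0,-4],0,0]
    - [[0,0,-8],0,0]
    - [[0,0,-12],0,0]
    - [[0,0,-16],0,0]
    - [[0,-4,-20],0,0]
    - [[0,-8,-20],0,0]
    - [[0,-12,-20],0,0]
    - [[0,-16,-20],0,0]
    - [[0,-20,-20],0,0]
    - [[0,-24,-20],0,0]
    - [[0,-28,-20],0,0]
    - [[0,-28,-20],0,0]
    - [[0,-28,-20],0,0]

```text
clock: 5.2
tool_pos: [648.9, -244.9, 200.8]
tcp_rot: [-0.001, -0.128, 0.992, 0.001]
wrist_force: [-0.4, 0.7, -0.4]
grip_width: 85.1
grasp_force: 0.0
```

```bash
python3 - <<'E'
from h import *
a=cam('top','top2.png')
cv2.imwrite('pics/crop3.png',cv2.resize(a['img'][120:300,220:500],None,fx=2.5,fy=2.5)[:,:,::-1]); to()
E
```

```text
t 5.25 tcp [ 648.9 -242.9  201.6] F [ 0.4 -0.3  0.3] yaw of tool y 104.8 w 85.5 g 0.0
```

View pics/crop3.png

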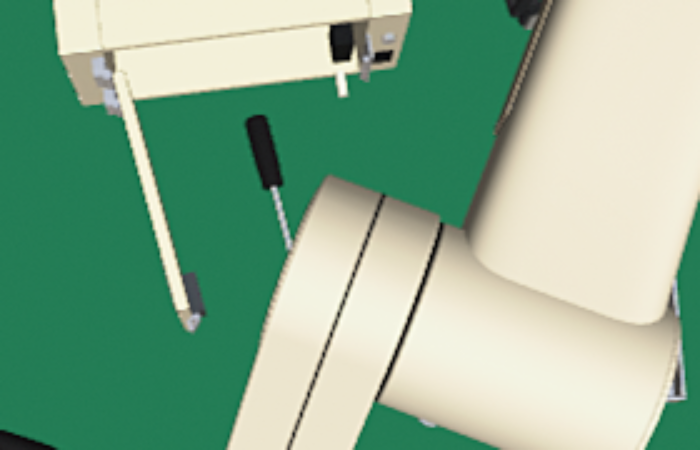

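```bash
python3 - <<'E'
from h import *
np.set_printoptions(precision=1,suppress=True)
for f in('top0','top2'):
    c=dict(np.load(f+'.npz')); w=cloud(c); im=c['img'].astype(int); m=np.zeros((480,640),bool); m[160:200,312:335]=(im.max(2)<70)[160:200,312:335]
    p=w[m]; print(f,p.mean(0),cv2.minAreaRect(p[:,:2].astype(np.float32)), np.argwhere(m).mean(0))
def proj(c,P):
    q=rot(c['attitude']).T@(np.array(P)-c['position']); K=c['K']; return K[0,0]*q[0]/-q[2]+K[0,2], K[1,1]*-q[1]/-q[2]+K[1,2]
s=dict(np.load('side1.npz')); t=dict(np.load('top1.npz'))
for P in((577,28.6,3),(577,28.6,60),(577,28.6,120),(587,32.6,13),(389,110,150)): print(P,'side',proj(s,P))
# gripper in current view: cloud near tool
w=cloud(s)[180:300,240:330]; k=s['img'][180:300,240:330]
m=(k.max(2)<80)&(w[:,:,2]>0); p=w[m]; print('dark pts in side1',len(p)); 
for z in range(0,140,15):
    q=p[(p[:,2]>=z)&(p[:,2]<z+15)]
    if len(q): print(z,len(q),q.mean(0))
o=np.array(s['img'][180:280,235:345]); cv2.imwrite('pics/crop4.png',cv2.resize(o,None,fx=6,fy=6,interpolation=cv2.INTER_CUBIC)[:,:,::-1])
E
```

```text
top0 [nan nan nan] ((586.807373046875, 33.48677062988281), (87.0123062133789, 21.326480865478516), 18.8291072845459) [180.  325.2]
top2 [nan nan nan] ((588.2108764648438, 32.57331085205078), (89.27445220947266, 21.940332412719727), 17.180383682250977) [180.  325.2]
(577, 28.6, 3) side (np.float64(275.4407994496361), np.float64(282.94862794603984))
(577, 28.6, 60) side (np.float64(274.2591799106239), np.float64(266.79837883531235))
(577, 28.6, 120) side (np.float64(272.9651906687968), np.float64(249.11227268004404))
(587, 32.6, 13) side (np.float64(272.23852410394056), np.float64(281.7698578532048))
(389, 110, 150) side (np.float64(348.2418488353365), np.float64(241.3542030907622))
dark pts in side1 1376
0 9 [ 556.6 -131.4    1.5]
15 2 [ 567.3 -143.2   26. ]
45 28 [544.4 139.9  56. ]
60 41 [554.8 108.4  68.1]
75 83 [569.4  74.5  83.8]
90 105 [574.2  67.6  98.4]
105 102 [576.6  63.1 112.1]
120 109 [582.8  52.1 127. ]
135 72 [582.6  51.9 142.1]
```

View pics/crop4.png

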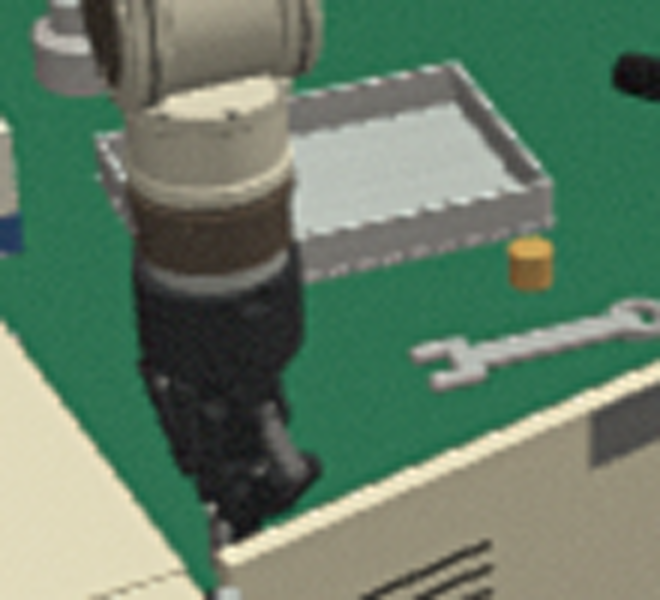

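```bash
python3 - <<'E'
from h import *
np.set_printoptions(precision=1,suppress=True)
c=cam('side','side2.png'); w=cloud(c); to()
T=manip.get_obs()['tool_pos']
m=(np.linalg.norm(w[:,:,:2]-T[:2],axis=2)<130)&(w[:,:,2]>110)&(w[:,:,2]<420)
p=w[m]
for z in range(110,420,10):
    q=p[(p[:,2]>=z)&(p[:,2]<z+10)]
    if len(q): print(z,len(q),'xy',np.nanmean(q[:,:2],0),'min',q.min(0)[:2],'max',q.max(0)[:2])
ys,xs=np.where(m); y0,x0=max(0,ys.min()-10),max(0,xs.min()-20); o=c['img'][y0:y0+150,x0:x0+170]; print(x0,y0)
cv2.imwrite('pics/crop5.png',cv2.resize(o,None,fx=4,fy=4,interpolation=cv2.INTER_CUBIC)[:,:,::-1])
E
```

```text
t 5.3 tcp [ 649.1 -241.6  202.4] F [-0.   0.3  0.8] yaw of tool y 104.9 w 85.4 g 0.0
240 15 xy [ 647.6 -239.2] min [ 629.  -294.4] max [ 666.  -190.8]
250 42 xy [ 652.3 -239.4] min [ 626.1 -287.7] max [ 673.6 -184.5]
260 49 xy [ 651.8 -239.8] min [ 626.9 -292.2] max [ 673.6 -181.9]
270 50 xy [ 650.3 -233.7] min [ 630.9 -296.3] max [ 673.3 -180.3]
280 35 xy [ 655.8 -249. ] min [ 630.2 -294.5] max [ 673.8 -179.7]
290 60 xy [ 647.9 -215.8] min [ 619.1 -307.5] max [ 680.6 -166. ]
300 75 xy [ 648.9 -212.9] min [ 621.  -308.1] max [ 679.5 -163.6]
310 86 xy [ 655.  -224.1] min [ 621.  -311.9] max [ 679.8 -166.2]
320 82 xy [ 651.2 -215.7] min [ 621.3 -312.5] max [ 679.7 -167.8]
330 95 xy [ 652.8 -214.1] min [ 621.3 -302.6] max [ 679.2 -166.3]
340 85 xy [ 642.1 -197.2] min [ 621.2 -261.4] max [ 671.7 -168.6]
350 37 xy [ 645.1 -205.1] min [ 624.6 -224.7] max [ 658.  -174.6]
360 82 xy [ 652.8 -213. ] min [ 614.9 -239.4] max [ 687.2 -201.4]
370 86 xy [ 656.7 -213.8] min [ 617.  -251.9] max [ 686.9 -198.8]
380 94 xy [ 654.9 -213.3] min [ 616.5 -245.1] max [ 687.3 -199.8]
390 100 xy [ 654.9 -214.8] min [ 613.9 -245.5] max [ 687.8 -200.8]
400 120 xy [ 654.6 -219.6] min [ 614.2 -265.6] max [ 688.1 -200.8]
410 69 xy [ 654.4 -217. ] min [ 618.3 -241.6] max [ 685.4 -205.7]
181 105
```

View pics/crop5.png

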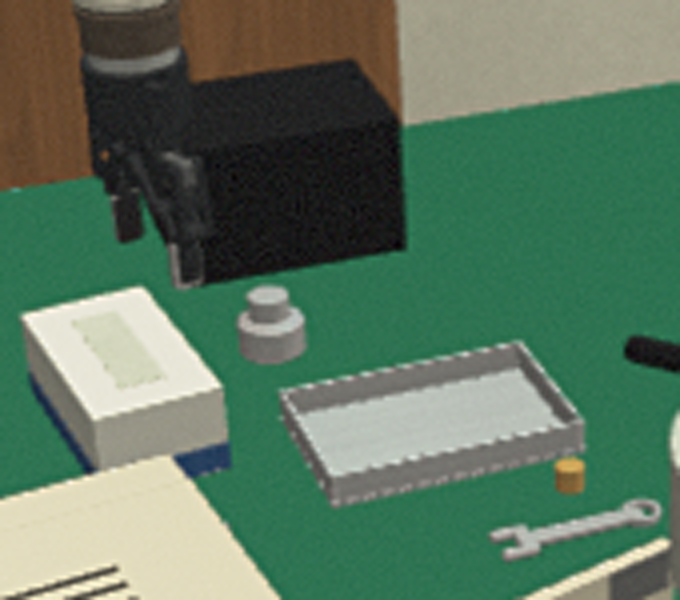

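The pictures put the open fingertips near z = 240 mm while the TCP reads 202. Allowing for the 13 mm swing-back, the tool's z reads about 25 mm low. The fingers therefore closed above the handle, and the driver hasn't moved. I'll go back and descend 25 mm further.

```bash
python3 -c "
from h import *
to((577,29.5,200),(577,29.5,40),(577,29.5,-20))"
```

```text
t 5.3 tcp [ 649.1 -241.6  202.4] F [-0.   0.3  0.8] yaw of tool y 104.9 w 85.4 g 0.0
(577, 29.5, 200) -> [-0.03 28.05  0.27]
(577, 29.5, 40) -> [-0.04 28.03 16.27]
(577, 29.5, -20) -> [-0.05 28.03 22.27]
```

>>> servo_tool:
  targets:
    - [[0,4,0],0,0]
    - [[0,8,0],0,0]
    - [[0,12,0],0,0]
    - [[0,16,0],0,0]
    - [[0,20,0],0,0]
    - [[0,24,0],0,0]
    - [[0,27,0],0,0]
    - [[0,28,0.2],0,0]
    - [[0,28,4],0,0]
    - [[0,28,8],0,0]
    - [[0,28,12],0,0]
    - [[0,28,16],0,0]
    - [[0,28,19],0,0]
    - [[0,28,20.5],0,0]
    - [[0,28,21.5],0,0]
    - [[0,28,22.1],0,0]
    - [[0,28,22.1],0,0]
    - [[0,28,22.1],0,0]

```text
clock: 6.8
tool_pos: [578.1, 28.9, -16.8]
tcp_rot: [0.001, -0.13, 0.991, -0.0]
wrist_force: [-0.1, -0.8, 0.4]
grip_width: 85.4
grasp_force: 0.0
```

>>> servo_tool:
  targets:
    - [[0,0,0],0,0.5]
    - [[0,0,0],0,0.6]
    - [[0,0,0],0,1]
    - [[0,0,0],0,1]
    - [[0,0,0],0,1]
    - [[0,0,0],0,1]
    - [[0,0,0],0,1]
    - [[0,0,0],0,1]
    - [[0,0,0],0,1]
    - [[0,0,0],0,1]

```text
clock: 7.63
tool_pos: [577.4, 28.6, -17.4]
tcp_rot: [0.0, -0.13, 0.991, 0.0]
wrist_force: [-2.3, 0.6, 5.3]
grip_width: 23.1
grasp_force: 39.0
```

It's gripping, but at 23 mm width with 5 N of upward push, so the tips hold above the handle's middle. I'll open, go 8 mm lower and regrip.

>>> servo_tool:
  targets:
    - [[0,0,0],0,0.4]
    - [[0,0,0],0,0.4]
    - [[0,0,0],0,0.4]
    - [[0,0,0.3],0,0.4]
    - [[0,0,0.6],0,0.4]
    - [[0,0,0.8],0,0.4]
    - [[0,0,0.8],0,0.4]

```text
clock: 8.22
tool_pos: [576.4, 28.5, -27.0]
tcp_rot: [-0.001, -0.13, 0.991, 0.0]
wrist_force: [0.3, -0.1, -1.4]
grip_width: 51.5
grasp_force: 0.0
```

>>> servo_tool:
  targets:
    - [[0,0,0],0,0.7]
    - [[0,0,0],0,1]
    - [[0,0,0],0,1]
    - [[0,0,0],0,1]
    - [[0,0,0],0,1]
    - [[0,0,0],0,1]
    - [[0,0,0],0,1]
    - [[0,0,0],0,1]

```text
clock: 8.88
tool_pos: [577.2, 28.6, -25.9]
tcp_rot: [0.0, -0.13, 0.991, -0.0]
wrist_force: [-0.1, 0.0, 1.6]
grip_width: 23.4
grasp_force: 39.1
```

>>> servo_tool:
  targets:
    - [[0,0,-1],0,1]
    - [[0,0,-3],0,1]
    - [[0,0,-6],0,1]
    - [[0,0,-9],0,1]
    - [[0,0,-12],0,1]
    - [[0,0,-15],0,1]
    - [[0,0,-15],0,1]

```text
clock: 9.47
tool_pos: [581.5, 28.8, 131.7]
tcp_rot: [0.006, -0.13, 0.991, -0.001]
wrist_force: [0.3, 0.5, -0.5]
grip_width: 23.8
grasp_force: 39.0
```

```bash
python3 -c "
from h import *
to((456,-324,124),(456,-324,5))"
```

```text
t 9.47 tcp [581.5  28.8 131.7] F [ 0.3  0.5 -0.5] yaw of tool y 105.0 w 23.8 g 39.0
(456, -324, 124) -> [ 21.24 -30.84   0.59]
(456, -324, 5) -> [ 21.38 -30.81  12.49]
```

>>> servo_tool:
  targets:
    - [[2,-3,0],0.05,1]
    - [[4,-6,0],0.1,1]
    - [[6.4,-9.5,0],0.15,1]
    - [[8.8,-13,0],0.2,1]
    - [[11.2,-16.5,0],0.24,1]
    - [[13.6,-20,0],0.24,1]
    - [[16,-23.5,0],0.24,1]
    - [[18.4,-27,0],0.24,1]
    - [[20,-30,0],0.24,1]
    - [[20.8,-30.9,0],0.24,1]
    - [[20.8,-30.9,0],0.24,1]
    - [[20.8,-30.9,0],0.24,1]
    - [[20.8,-30.9,3],0.24,1]
    - [[20.8,-30.9,6],0.24,1]
    - [[20.8,-30.9,8],0.24,1]
    - [[20.8,-30.9,10],0.24,1]
    - [[20.8,-30.9,10],0.24,1]

```text
clock: 10.88
tool_pos: [453.6, -319.3, 19.7]
tcp_rot: [-0.003, -0.012, 1.0, 0.003]
wrist_force: [-0.9, 1.2, -1.1]
grip_width: 23.2
grasp_force: 39.2
```

```bash
python3 - <<'E'
from h import *
to((456,-324,-20))
c=cam('side','side3.png'); cv2.imwrite('pics/crop6.png',cv2.resize(c['img'][130:250,170:360],None,fx=4,fy=4,interpolation=cv2.INTER_CUBIC)[:,:,::-1])
E
```

```text
t 10.88 tcp [ 453.6 -319.3   19.7] F [-0.9  1.2 -1.1] yaw of tool y 91.4 w 23.2 g 39.2
(456, -324, -20) -> [-0.26 -0.5   3.97]
```

View pics/crop6.png

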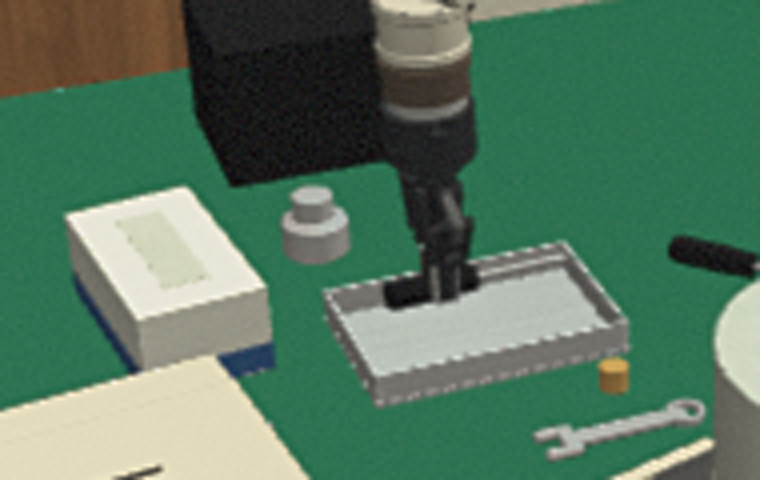

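The driver is held over the tray with its blade towards the robot. I'll lower about 41 mm and release.

>>> servo_tool:
  targets:
    - [[-0.2,-0.4,1],0,1]
    - [[-0.2,-0.4,2],0,1]
    - [[-0.2,-0.4,3],0,1]
    - [[-0.2,-0.4,3.6],0,1]
    - [[-0.2,-0.4,4],0,1]
    - [[-0.2,-0.4,4],0,1]
    - [[-0.2,-0.4,4],0,1]

```text
clock: 11.52
tool_pos: [457.8, -327.6, -16.3]
tcp_rot: [-0.0, -0.011, 1.0, 0.0]
wrist_force: [0.9, -0.5, -0.6]
grip_width: 23.6
grasp_force: 39.2
```

>>> servo_tool:
  targets:
    - [[0,0,0],0,0.6]
    - [[0,0,0],0,0.5]
    - [[0,0,0],0,0.4]
    - [[0,0,0],0,0.4]
    - [[0,0,0],0,0.4]
    - [[0,0,-2],0,0.4]
    - [[0,0,-5],0,0.4]
    - [[0,0,-9],0,0.4]
    - [[0,0,-13],0,0.4]
    - [[0,0,-17],0,0.4]
    - [[0,0,-20],0,0.6]
    - [[0,0,-20],0,0.8]
    - [[0,0,-20],0,1]

```text
clock: 12.6
tool_pos: [459.4, -328.7, 186.6]
tcp_rot: [0.002, -0.011, 1.0, -0.002]
wrist_force: [0.3, -1.0, -0.6]
grip_width: 15.4
grasp_force: 0.0
```

```bash
python3 - <<'E'
from h import *
to()
c=cam('side'); w=cloud(c); im=c['img']
m=(im.max(2)<60)&(abs(w[:,:,0]-426)<105)&(abs(w[:,:,1]+325)<72)&(w[:,:,2]<45)
p=w[m]; print(len(p),np.mean(p,0),np.ptp(p,axis=0))
# door: outer-face plane fit from the side view, in region near the panel
s=dict(np.load('side0.npz')); w=cloud(s)
m=(w[:,:,2]>30)&(w[:,:,2]<148)&(w[:,:,0]>392)&(w[:,:,0]<612)&(w[:,:,1]>95)&(w[:,:,1]<215)
p=w[m]
for _ in range(4):
    k=np.polyfit(p[:,0],p[:,1],1); r=p[:,1]-np.polyval(k,p[:,0]); p=p[abs(r)<max(4,2*r.std())]
print('face y=%.3fx+%.1f'%tuple(k),len(p),r.std(),p.min(0),p.max(0))
E
```

```text
t 12.6 tcp [ 459.4 -328.7  186.6] F [ 0.3 -1.  -0.6] yaw of tool y 91.2 w 15.4 g 0.0
138 [ 471.81454166 -317.26132694   23.11174477] [77.06883611 27.75079625 26.10049464]
face y=0.286x+3.5 2289 1.9346224970255654 [392.02852488 113.07262885  30.03495935] [611.96331371 181.78405788 147.93500802]
```

The driver lies in the tray at (472,-317) and has been let go. Next I plan the door push: fingers shut, tool x along the door's outward normal, following the arc.

```bash
cat >> h.py <<'E'
H=np.array([622.,182.]); A0=np.radians(-82.36)
def door(th,gap,r=215.):
    a=A0-th; d=np.array([np.cos(a),np.sin(a)]); n=np.array([np.cos(a-np.pi/2),np.sin(a-np.pi/2)])
    return H+r*d+(11+gap)*n, a-np.pi/2   # tcp xy, wanted yaw of tool x
def plan(rows):
    """rows (th,gap,z) -> shift cm, turn"""
    o=manip.get_obs(); M=rot(o['tcp_rot']); yaw=np.arctan2(M[1,0],M[0,0]); to()
    for th,g,z in rows:
        xy,y=door(th,g); s=M.T@(np.r_[xy,z]-o['tool_pos'])/10; t=-((y-yaw+np.pi)%(2*np.pi)-np.pi)
        print((round(th,3),g,z),xy.round(0),s.round(2),round(t,3))
E
python3 -c "
from h import *
print(manip.get_obs()['joint_positions'].round(2))
plan([(1.43,50,186),(1.43,50,108),(1.43,10,108)])"
```

```text
[-0.62  0.37  0.15  1.34  0.   -0.64]
t 12.65 tcp [ 458.2 -327.7  184.4] F [-0.8  1.1 -1.5] yaw of tool y 91.2 w 8.1 g 0.0
(1.43, 50, 186) [399. 183.] [ 4.89 51.14 -0.21] 1.318
(1.43, 50, 108) [399. 183.] [ 4.89 51.15  7.59] 1.318
(1.43, 10, 108) [409. 144.] [ 3.89 47.27  7.59] 1.318
```

>>> servo_tool:
  targets:
    - [[0.4,4,0],0.11,1]
    - [[0.8,8,0],0.22,1]
    - [[1.2,12,0],0.33,1]
    - [[1.6,16,0],0.44,1]
    - [[2,20,0],0.55,1]
    - [[2.4,24,0],0.66,1]
    - [[2.8,28,0],0.77,1]
    - [[3.2,32,0],0.88,1]
    - [[3.6,36,0],0.99,1]
    - [[4,40,0],1.1,1]
    - [[4.4,44,0],1.21,1]
    - [[4.7,48,0],1.318,1]
    - [[4.9,51.1,0],1.318,1]
    - [[4.9,51.1,0],1.318,1]
    - [[4.9,51.1,3],1.318,1]
    - [[4.9,51.1,6],1.318,1]
    - [[4.9,51.1,7.5],1.318,1]
    - [[4.9,51.1,7.5],1.318,1]

```text
clock: 14.15
tool_pos: [393.2, 180.4, 103.4]
tcp_rot: [-0.003, 0.603, 0.797, -0.005]
wrist_force: [-0.5, -0.1, -0.3]
grip_width: 0.4
grasp_force: 0.0
```

```bash
python3 -c "
from h import *
plan([(1.43,10,108),(1.43,3,108),(1.43,0,108),(1.43,-5,108),(1.38,-3,108),(1.3,-3,108)])
c=cam('side'); w=cloud(c);T=manip.get_obs()['tool_pos']
p=w[(np.linalg.norm(w[:,:,:2]-T[:2],axis=2)<40)&(w[:,:,2]>60)&(c['img'].max(2)<90)]
print(len(p),np.percentile(p[:,2],[0,1,5,20]) if len(p) else '')
cv2.imwrite('pics/crop7.png',cv2.resize(c['img'][150:300,250:420],None,fx=4,fy=4,interpolation=cv2.INTER_CUBIC)[:,:,::-1])
"
```

```text
t 14.15 tcp [393.2 180.4 103.4] F [-0.5 -0.1 -0.3] yaw of tool y 15.8 w 0.4 g 0.0
(1.43, 10, 108) [409. 144.] [-3.94  0.56 -0.46] 0.001
(1.43, 3, 108) [411. 137.] [-4.64  0.56 -0.45] 0.001
(1.43, 0, 108) [412. 134.] [-4.94  0.56 -0.45] 0.001
(1.43, -5, 108) [413. 130.] [-5.44  0.56 -0.45] 0.001
(1.38, -3, 108) [416. 121.] [-6.32  0.54 -0.45] -0.049
(1.3, -3, 108) [421. 105.] [-8.03  0.63 -0.45] -0.129
362 [136.03460448 141.59295994 158.76522362 270.29192013]
```

View pics/crop7.png

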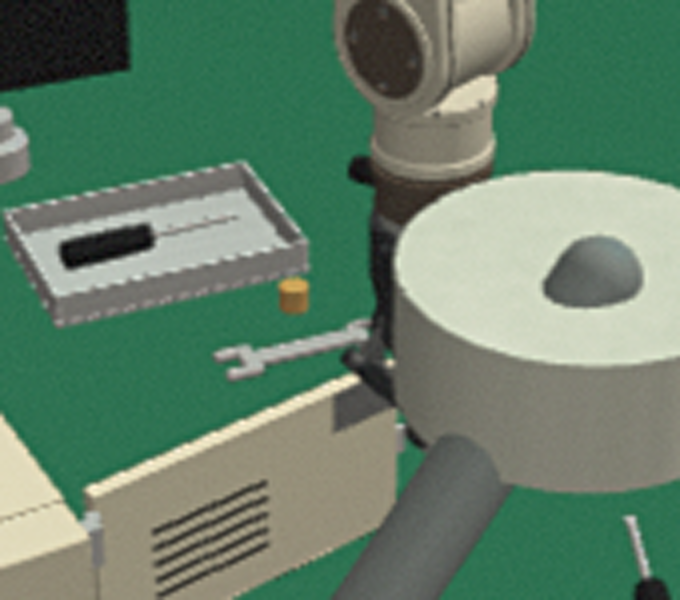

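The driver rests in the tray with its blade towards the robot, and the finger stands just outside the pad. Now I'll ease in to contact and swing the door.

>>> servo_tool:
  targets:
    - [[-1,0.2,-0.2],0,1]
    - [[-2,0.4,-0.4],0,1]
    - [[-3,0.5,-0.4],0,1]
    - [[-3.8,0.5,-0.4],0,1]
    - [[-4.2,0.5,-0.4],0,1]
    - [[-4.5,0.5,-0.4],0,1]
    - [[-4.8,0.5,-0.4],0,1]
    - [[-5.1,0.5,-0.4],0,1]
    - [[-5.4,0.5,-0.4],0,1]
    - [[-5.7,0.5,-0.4],0,1]
    - [[-6,0.5,-0.4],0,1]

```text
clock: 15.12
tool_pos: [419.4, 125.9, 113.0]
tcp_rot: [-0.0, 0.604, 0.797, 0.0]
wrist_force: [1.2, 0.1, 1.1]
grip_width: -0.3
grasp_force: 0.4
```

```bash
python3 -c "
from h import *
plan([(t,0,108) for t in np.arange(1.38,0.55,-0.06)])
M=rot(manip.get_obs()['tcp_rot']);print('F tool',(M.T@manip.get_obs()['wrist_force']).round(2))
"
```

```text
t 15.12 tcp [419.4 125.9 113. ] F [1.2 0.1 1.1] yaw of tool y 15.7 w -0.3 g 0.4
(np.float64(1.38), 0, 108) [415. 124.] [-0.06 -0.51  0.5 ] -0.05
(np.float64(1.32), 0, 108) [419. 112.] [-1.35 -0.47  0.5 ] -0.11
(np.float64(1.26), 0, 108) [423. 100.] [-2.64 -0.35  0.5 ] -0.17
(np.float64(1.2), 0, 108) [428.  88.] [-3.91 -0.16  0.5 ] -0.23
(np.float64(1.14), 0, 108) [434.  76.] [-5.18  0.1   0.5 ] -0.29
(np.float64(1.08), 0, 108) [441.  65.] [-6.42  0.45  0.5 ] -0.35
(np.float64(1.02), 0, 108) [448.  55.] [-7.64  0.86  0.5 ] -0.41
(np.float64(0.96), 0, 108) [456.  44.] [-8.84  1.35  0.5 ] -0.47
(np.float64(0.9), 0, 108) [465.  35.] [-10.     1.91   0.5 ] -0.53
(np.float64(0.84), 0, 108) [474.  26.] [-11.13   2.54   0.5 ] -0.59
(np.float64(0.78), 0, 108) [484.  17.] [-12.22   3.24   0.5 ] -0.65
(np.float64(0.72), 0, 108) [494.   9.] [-13.26   4.     0.5 ] -0.71
(np.float64(0.66), 0, 108) [504.   2.] [-14.26   4.82   0.5 ] -0.77
(np.float64(0.6), 0, 108) [515.  -5.] [-15.21   5.7    0.5 ] -0.83
F tool [-0.18  1.19 -1.13]
```

>>> servo_tool:
  targets:
    - [[-0.4,-0.4,0.2],-0.06,1]
    - [[-0.9,-0.5,0.4],-0.09,1]
    - [[-1.35,-0.47,0.5],-0.11,1]
    - [[-2,-0.41,0.5],-0.14,1]
    - [[-2.64,-0.35,0.5],-0.17,1]
    - [[-3.3,-0.26,0.5],-0.2,1]
    - [[-3.91,-0.16,0.5],-0.23,1]
    - [[-4.55,-0.03,0.5],-0.26,1]
    - [[-5.18,0.1,0.5],-0.29,1]
    - [[-5.8,0.27,0.5],-0.32,1]
    - [[-6.42,0.45,0.5],-0.35,1]
    - [[-7.03,0.65,0.5],-0.38,1]
    - [[-7.64,0.86,0.5],-0.41,1]
    - [[-8.24,1.1,0.5],-0.44,1]
    - [[-8.84,1.35,0.5],-0.47,1]
    - [[-9.42,1.62,0.5],-0.5,1]
    - [[-10,1.91,0.5],-0.53,1]
    - [[-10.57,2.22,0.5],-0.56,1]

```text
clock: 16.62
tool_pos: [468.6, 29.7, 107.6]
tcp_rot: [-0.001, 0.359, 0.933, -0.0]
wrist_force: [-1.4, -0.6, -0.1]
grip_width: 0.1
grasp_force: 0.5
```

```bash
cat > chk.py <<'E'
from h import *
import sys
o=manip.get_obs();M=rot(o['tcp_rot'])
print('F tool',(M.T@o['wrist_force']).round(2))
c=cam('top'); w=cloud(c)
m=(w[:,:,2]>148)&(w[:,:,2]<160)&(c['img'].min(2)>130)
v=w-np.r_[H,0]; R_=np.hypot(v[:,:,0],v[:,:,1]); m&=(R_>40)&(R_<250)
a=np.arctan2(v[:,:,1],v[:,:,0]); th=A0-a; th=(th+np.pi)%(2*np.pi)-np.pi; m&=(th>-.05)&(th<1.5)
if m.sum(): print('door th',m.sum(),np.percentile(th[m],[5,50,95]).round(3),'Rmax',R_[m].max().round())
a,b=map(float,sys.argv[1:3]); plan([(t,0,108) for t in np.arange(a,b,-0.06)])
E
python3 chk.py 0.84 0.1
```

```text
F tool [ 0.63 -1.4   0.09]
door th 150 [0.652 0.777 0.845] Rmax 116.0
t 16.67 tcp [469.8  29.  107.7] F [ 1.6 -1.   0.2] yaw of tool y 47.9 w 0.1 g 0.0
(np.float64(0.84), 0, 108) [474.  26.] [-0.54  0.03 -0.03] -0.028
(np.float64(0.78), 0, 108) [484.  17.] [-1.83  0.04 -0.03] -0.088
(np.float64(0.72), 0, 108) [494.   9.] [-3.12  0.12 -0.03] -0.148
(np.float64(0.66), 0, 108) [504.   2.] [-4.4   0.29 -0.03] -0.208
(np.float64(0.6), 0, 108) [515.  -5.] [-5.67  0.53 -0.03] -0.268
(np.float64(0.54), 0, 108) [527. -11.] [-6.92  0.84 -0.03] -0.328
(np.float64(0.48), 0, 108) [539. -16.] [-8.15  1.23 -0.03] -0.388
(np.float64(0.42), 0, 108) [551. -21.] [-9.36  1.7  -0.03] -0.448
(np.float64(0.36), 0, 108) [563. -25.] [-10.53   2.23  -0.03] -0.508
(np.float64(0.3), 0, 108) [575. -28.] [-11.67   2.84  -0.03] -0.568
(np.float64(0.24), 0, 108) [588. -31.] [-12.78   3.51  -0.03] -0.628
(np.float64(0.18), 0, 108) [601. -32.] [-13.84   4.25  -0.03] -0.688
(np.float64(0.12), 0, 108) [614. -33.] [-14.85   5.04  -0.03] -0.748
```

The door follows, now at about 0.8 rad. Continuing to about 0.3.

>>> servo_tool:
  targets:
    - [[-0.54,0.03,0],-0.03,1]
    - [[-1.2,0.03,0],-0.06,1]
    - [[-1.83,0.04,0],-0.09,1]
    - [[-2.48,0.08,0],-0.12,1]
    - [[-3.12,0.12,0],-0.15,1]
    - [[-3.76,0.2,0],-0.18,1]
    - [[-4.4,0.29,0],-0.21,1]
    - [[-5.04,0.41,0],-0.24,1]
    - [[-5.67,0.53,0],-0.27,1]
    - [[-6.3,0.68,0],-0.3,1]
    - [[-6.92,0.84,0],-0.33,1]
    - [[-7.54,1.03,0],-0.36,1]
    - [[-8.15,1.23,0],-0.39,1]
    - [[-8.76,1.46,0],-0.42,1]
    - [[-9.36,1.7,0],-0.45,1]
    - [[-9.95,1.96,0],-0.48,1]
    - [[-10.53,2.23,0],-0.51,1]
    - [[-11.1,2.53,0],-0.54,1]
    - [[-11.67,2.84,0],-0.57,1]
    - [[-11.67,2.84,0],-0.57,1]

```text
clock: 18.33
tool_pos: [575.5, -27.6, 107.6]
tcp_rot: [0.0, 0.083, 0.997, -0.0]
wrist_force: [0.0, 0.1, 0.5]
grip_width: 0.1
grasp_force: 0.0
```

```bash
python3 chk.py 0.24 -0.07
```

```text
F tool [-0.01  0.07 -0.47]
door th 222 [0.088 0.228 0.283] Rmax 148.0
t 18.38 tcp [574.9 -27.3 107.6] F [0.4 0.8 0.2] yaw of tool y 80.4 w 0.0 g 0.0
(np.float64(0.24), 0, 108) [588. -31.] [-1.36 -0.1  -0.05] -0.061
(np.float64(0.18), 0, 108) [601. -32.] [-2.65 -0.05 -0.05] -0.121
(np.float64(0.12), 0, 108) [614. -33.] [-3.94  0.08 -0.05] -0.181
(np.float64(0.06), 0, 108) [627. -33.] [-5.21  0.29 -0.05] -0.241
(np.float64(0.0), 0, 108) [640. -33.] [-6.47  0.57 -0.05] -0.301
(np.float64(-0.06), 0, 108) [653. -31.] [-7.71  0.93 -0.05] -0.361
```

>>> servo_tool:
  targets:
    - [[-0.5,0,0],-0.02,1]
    - [[-1,-0.1,0],-0.04,1]
    - [[-1.5,-0.1,0],-0.06,1]
    - [[-1.9,-0.1,0],-0.09,1]
    - [[-2.3,0,0],-0.11,1]
    - [[-2.6,0,0],-0.12,1]
    - [[-2.9,0,0],-0.13,1]
    - [[-3.2,0,0],-0.15,1]
    - [[-3.2,0,0],-0.15,1]

```text
clock: 19.13
tool_pos: [607.2, -32.8, 108.0]
tcp_rot: [0.0, 0.008, 1.0, -0.0]
wrist_force: [-0.2, 0.8, -1.0]
grip_width: -0.1
grasp_force: 0.0
```

>>> servo_tool:
  targets:
    - [[-0.2,0,0],-0.01,1]
    - [[-0.4,0,0],-0.02,1]
    - [[-0.6,0,0],-0.03,1]
    - [[-0.8,0,0],-0.04,1]
    - [[-0.8,0,0],-0.04,1]

```text
clock: 19.55
tool_pos: [613.9, -33.1, 107.9]
tcp_rot: [-0.001, -0.012, 1.0, -0.0]
wrist_force: [-3.1, 0.1, 1.7]
grip_width: -0.3
grasp_force: 1.7
```

```bash
python3 chk.py 0.12 -0.07
```

```text
F tool [ 3.12  0.21 -1.69]
door th 223 [-0.024  0.056  0.113] Rmax 154.0
t 19.6 tcp [613.9 -33.1 108. ] F [-3.5 -1.3  1.7] yaw of tool y 91.3 w -0.1 g 1.7
(np.float64(0.12), 0, 108) [614. -33.] [ 0. -0. -0.] 0.01
(np.float64(0.06), 0, 108) [627. -33.] [-1.29 -0.04 -0.01] -0.05
(np.float64(0.0), 0, 108) [640. -33.] [-2.58 -0.01 -0.01] -0.11
(np.float64(-0.06), 0, 108) [653. -31.] [-3.87  0.11 -0.01] -0.17
```

Force is rising (about 3 N) as the finger meets the spring. I'll take small steps now.

>>> servo_tool:
  targets:
    - [[-0.1,0,0],-0.005,1]
    - [[-0.2,0,0],-0.01,1]
    - [[-0.3,0,0],-0.015,1]
    - [[-0.4,0,0],-0.02,1]

```text
clock: 19.93
tool_pos: [618.2, -33.2, 108.0]
tcp_rot: [-0.0, -0.022, 1.0, -0.0]
wrist_force: [-4.2, -3.2, 2.2]
grip_width: -0.2
grasp_force: 2.1
```

>>> servo_tool:
  targets:
    - [[-0.1,0,0],-0.005,1]
    - [[-0.2,0,0],-0.01,1]
    - [[-0.3,0,0],-0.015,1]

```text
clock: 20.18
tool_pos: [621.2, -33.0, 107.9]
tcp_rot: [-0.0, -0.029, 1.0, -0.0]
wrist_force: [-4.1, -2.5, 3.0]
grip_width: -0.2
grasp_force: 2.2
```

>>> servo_tool:
  targets:
    - [[-0.1,0,0],-0.005,1]
    - [[-0.2,0,0],-0.01,1]

```text
clock: 20.35
tool_pos: [621.9, -33.1, 107.9]
tcp_rot: [-0.001, -0.034, 0.999, -0.001]
wrist_force: [-7.8, -3.8, 5.8]
grip_width: -0.4
grasp_force: 4.1
```

>>> servo_tool:
  targets:
    - [[-0.1,0,0],0,1]
    - [[-0.1,0,0],0,1]

```text
clock: 20.52
tool_pos: [622.9, -33.1, 107.8]
tcp_rot: [-0.001, -0.034, 0.999, -0.001]
wrist_force: [-8.0, -3.0, 4.7]
grip_width: 0.1
grasp_force: 3.9
```

>>> servo_tool:
  targets:
    - [[-0.1,0,0],-0.005,1]
    - [[-0.1,0,0],-0.005,1]

```text
clock: 20.68
tool_pos: [623.7, -33.1, 107.9]
tcp_rot: [-0.002, -0.036, 0.999, -0.001]
wrist_force: [-7.6, -3.8, 4.9]
grip_width: 0.3
grasp_force: 4.1
```

>>> servo_tool:
  targets:
    - [[-0.1,0,0],-0.005,1]
    - [[-0.1,0,0],-0.005,1]

```text
clock: 20.85
tool_pos: [624.5, -33.1, 107.9]
tcp_rot: [-0.002, -0.039, 0.999, -0.001]
wrist_force: [-7.8, -4.0, 4.6]
grip_width: -0.1
grasp_force: 4.3
```

>>> servo_tool:
  targets:
    - [[-0.1,0,0],-0.005,1]
    - [[-0.1,0,0],-0.005,1]

```text
clock: 21.02
tool_pos: [625.3, -33.1, 107.9]
tcp_rot: [-0.002, -0.041, 0.999, -0.001]
wrist_force: [-9.2, -3.2, 5.6]
grip_width: 0.1
grasp_force: 4.5
```

>>> servo_tool:
  targets:
    - [[-0.1,0,0],-0.005,1]
    - [[-0.1,0,0],-0.005,1]

```text
clock: 21.18
tool_pos: [626.2, -33.0, 107.9]
tcp_rot: [-0.002, -0.044, 0.999, -0.001]
wrist_force: [-8.9, -4.7, 5.5]
grip_width: 0.5
grasp_force: 4.7
```

>>> servo_tool:
  targets:
    - [[-0.1,0,0],-0.005,1]
    - [[-0.1,0,0],-0.005,1]

```text
clock: 21.35
tool_pos: [627.4, -33.0, 107.9]
tcp_rot: [-0.002, -0.046, 0.999, -0.001]
wrist_force: [-7.9, -3.9, 5.3]
grip_width: -0.2
grasp_force: 4.3
```

>>> servo_tool:
  targets:
    - [[-0.1,0,0],-0.005,1]
    - [[-0.1,0,0],-0.005,1]

```text
clock: 21.52
tool_pos: [629.5, -32.9, 107.9]
tcp_rot: [-0.001, -0.049, 0.999, -0.001]
wrist_force: [-5.1, -4.3, 3.6]
grip_width: -0.2
grasp_force: 2.8
```

>>> servo_tool:
  targets:
    - [[-0.1,0,0],-0.005,1]
    - [[-0.1,0,0],-0.005,1]

```text
clock: 21.68
tool_pos: [630.8, -32.8, 107.9]
tcp_rot: [-0.001, -0.051, 0.999, -0.001]
wrist_force: [-4.2, -4.1, 2.6]
grip_width: -0.4
grasp_force: 2.7
```

The force has passed its peak and dropped to about half, so the snap should come near x = 636.

>>> servo_tool:
  targets:
    - [[-0.1,0,0],-0.005,1]
    - [[-0.2,0,0],-0.01,1]
    - [[-0.2,0,0],-0.01,1]

```text
clock: 21.93
tool_pos: [633.9, -31.6, 107.8]
tcp_rot: [0.0, -0.057, 0.998, 0.0]
wrist_force: [-2.1, -2.0, 0.8]
grip_width: 0.0
grasp_force: 1.2
```

>>> servo_tool:
  targets:
    - [[-0.1,0,0],-0.005,1]
    - [[-0.1,0,0],-0.005,1]

```text
clock: 22.1
tool_pos: [634.0, -31.7, 107.8]
tcp_rot: [-0.0, -0.059, 0.998, -0.0]
wrist_force: [-4.9, -3.1, 1.1]
grip_width: -0.5
grasp_force: 2.2
```

>>> servo_tool:
  targets:
    - [[-0.1,0,0],-0.005,1]
    - [[-0.1,0,0],-0.005,1]

```text
clock: 22.27
tool_pos: [634.6, -31.6, 107.7]
tcp_rot: [-0.001, -0.062, 0.998, -0.0]
wrist_force: [-4.4, -4.1, 2.5]
grip_width: 0.2
grasp_force: 2.7
```

>>> servo_tool:
  targets:
    - [[-0.1,0,0],-0.005,1]
    - [[-0.1,0,0],-0.005,1]

```text
clock: 22.43
tool_pos: [634.5, -31.7, 107.8]
tcp_rot: [-0.002, -0.064, 0.998, -0.0]
wrist_force: [-7.8, -3.6, 2.3]
grip_width: 0.5
grasp_force: 4.0
```

>>> servo_tool:
  targets:
    - [[-0.07,0,0],-0.003,1]
    - [[-0.07,0,0],-0.003,1]

```text
clock: 22.6
tool_pos: [634.5, -31.7, 107.7]
tcp_rot: [-0.002, -0.065, 0.998, -0.0]
wrist_force: [-9.3, -2.7, 5.5]
grip_width: -0.1
grasp_force: 4.8
```

Position has stopped while the force rises, so this is the hard stop just after the snap. I'll back off gently and check that the door stays.

>>> servo_tool:
  targets:
    - [[0.2,0,0],0,1]
    - [[0.4,0,0],0,1]
    - [[0.6,0,0],0,1]
    - [[0.9,0,0],0,1]
    - [[0.9,0,0],0,1]

```text
clock: 23.02
tool_pos: [628.2, -31.8, 108.0]
tcp_rot: [0.0, -0.066, 0.998, 0.0]
wrist_force: [-0.1, -0.6, -0.1]
grip_width: -0.3
grasp_force: 0.0
```

>>> servo_tool:
  targets:
    - [[1,0,0],0,1]
    - [[2,0,0],0,1]
    - [[4,0,0],0,1]
    - [[6,0,0],0,1]
    - [[8,0,0],0,1]
    - [[10,0,0],0,1]
    - [[13,0,0],0,1]
    - [[17,0,-4],0,1]
    - [[21,0,-8],0,1]
    - [[21,0,-8],0,1]

```text
clock: 23.85
tool_pos: [418.2, -59.6, 189.7]
tcp_rot: [0.001, -0.066, 0.998, 0.0]
wrist_force: [0.3, 0.0, 0.3]
grip_width: 0.0
grasp_force: 0.0
```

```bash
python3 - <<'E'
from h import *
to()
# side view: the door's outer face is turned away; use top edge height band and the side view of the front
for n in('top','side'):
    c=cam(n,n+'9.png'); w=cloud(c)-np.r_[657,57.8,0]; ex=np.array([.9911,.1330]); 
    X=w[:,:,:2]@ex; Y=w[:,:,:2]@np.array([-.133,.9911]); Z=w[:,:,2]
    m=(Z>147)&(Z<160)&(X>-120)&(X<3)&(Y>-125)&(Y<135)&(c['img'].min(2)>110)
    if m.sum()>10: k=np.polyfit(Y[m],X[m],1); print(n,m.sum(),'X range',np.percentile(X[m],[2,50,98]).round(1),'slope',k.round(3))
c=dict(np.load('top9.npz')); cv2.imwrite('pics/crop8.png',cv2.resize(c['img'][110:290,220:510],None,fx=2.7,fy=2.7,interpolation=cv2.INTER_CUBIC)[:,:,::-1])
E
```

```text
t 23.85 tcp [418.2 -59.6 189.7] F [0.3 0.  0.3] yaw of tool y 97.5 w 0.0 g 0.0
top 562 X range [-23.1 -16.    1. ] slope [  0.019 -15.111]
side 264 X range [-21.2 -12.7  -6. ] slope [  0.029 -13.405]
```

View pics/crop8.png

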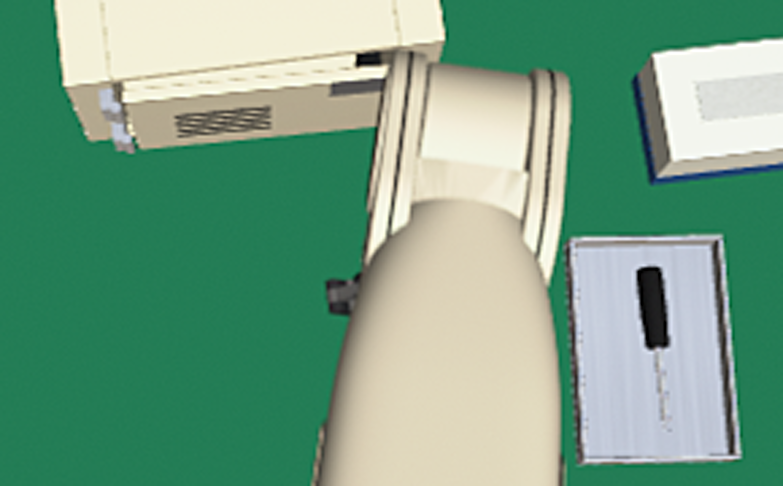

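The driver lies in the tray and the door sits nearly parallel to the case front, at about 0.02–0.03 rad. The push force fell to zero as soon as I backed off, so the spring isn't driving the door and the latch holds.

```bash
python3 -c "
from h import *
print(manip.hand_in())"
```

```text
the job is handed in; nothing more can be done
None
```

The job is handed in: the screwdriver lies in the tray and the door looks latched shut at about 0.02–0.03 rad by camera, after a push that read about 11.5 N at most; the hand-in returned no verdict.

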